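Free the sagging gate bolt and hold the gate ajar

ROBOT

A 7-joint arm with a two-finger parallel gripper is mounted at the origin on the work surface. World frame = base frame: x ahead of the robot, y to its left, z up, the work surface at z = 0. Lengths are in mm, angles in rad, forces in N, time in s.
With the tool pointing down it reaches from about 400 to 875 mm from the base axis. Payload 4.4 kg.
Tool frame: the origin (TCP) lies between the finger pads; the fingertips stand tip_extent ahead of it and the grasp point (between the pads) lies 3 mm ahead of it (tip_extent is the distance from the TCP to the fingertips, in mm); z points along the fingers, x is the direction in which the jaws open and shut, and the axes are right-handed (so a half turn about z gives the same grasp; the last joint's range is limited). The gripper opens to 85 mm and grips with 20 to 120 N. Pads are 22 mm wide; open, the fingers measure 114 mm over their backs; the gripper's body (76 mm by 85 mm) begins 54 mm behind the grasp point. The pads swing forward as they close: fully open they stand 13 mm farther back than shut.
Start: joints at [-1.18, 0.628, 0.038, 1.517, -0.027, 0.996, -0.02], TCP at [286.681, 583.379, 253.313] pointing down, gripper open.
Joint ranges: [-3.06, 3.06], [-0.37, 2.12], [-1.25, 1.32], [0.18, 2.47], [-1.1, 4.24], [0.23, 1.98], [-2.94, 2.94]. Speed limits (rad/s): [2.57, 2.57, 3.14, 3.14, 3.14, 3.14, 3.14].

INTERFACE

Orientations are given as [roll, pitch, yaw] about the fixed x, y, z axes, in that order (R = Rz(yaw) Ry(pitch) Rx(roll)).
In Python, from bench import * gives the robot as it stands.
- The arm moves only by the tool carry_out, never from a script. Its argument "rows" is a list of rows, each a list of 6 numbers: the shift along the tool's x, y, z each as a share of 500 mm, from -1 to 1, then the turn, a rotation vector about the tool's x, y, z each as a share of 2 pi rad, from -1 to 1. In form: [[dx, dy, dz, ax, ay, az], ...]. A call has 1 to 8 rows; each row shifts and turns the commanded pose from where the row before left it, along the tool's axes as they then stand; what a row does not reach is not made up. A row lasts 1/12 s, in which the tool goes at most 41.7 mm and 7.16 degrees, less where a joint would pass 70% of its speed; a pose out of reach is approached as far as the arm can. A call with a number of a shift or a turn outside -1 to 1 is refused whole. A call with a gripper value outside its range is refused whole. "hand" is the opening, from 0 (shut) to 1 (fully open), set as the call begins (left out, the last holds). The fingers move at their own pace and stop on an object; the grip force is fixed at half the most. Time passes only in rows, so rows that do not move let the fingers close. It gives the time, the measured TCP pose, the force and the opening at its end, in the units of the state.
- get_obs(): the state, without advancing time (a new reading comes with each control period).
- get_image(name): name is "side" or "top" or "wrist"; returns a dict with "img" (400x640x3 uint8, blue, green, red), "range_z" (400x640 float32, mm along the optical axis (not along the pixel's ray), 0 where there is no reading), "mtx" (3x3 intrinsics, pixels), "rvec" (rotation vector, rad) and "tvec" (3), from world to camera coordinates, as OpenCV has them. Camera axes: x right, y down, z forward; pixel columns grow to the right and rows downward; lengths in mm; the calibration is good to about 2 mm. The wrist camera is an equidistant fisheye: a pixel r from the principal point sees the ray r / f radians off the axis. A picture is of the moment at which its call begins.
- hand_in(): hands the job in, once; it reports no verdict.
The state is a dict: "time": time; "joints": joint angles; "qvel": joint speeds; "joint_torque": joint torques, N m; "eef_pos": TCP position; "orientation": TCP orientation; "ft_force": force on the tool from outside, world axes, zero at the start; "torque": the same for the moment, N m; "width": finger opening in mm.
Only numpy, scipy, OpenCV 4.12 (cv2) and the standard library are available. Lean on these libraries where they do the work, as an engineer would, in place of code of your own. Each camera call takes 0.05 s, during which the arm holds its last target.

TASK

Take the red grip of the spring-loaded bolt on the guard gate, lift the sagging bolt so that its head clears the bent yellow lip of the keeper, and pull it right back to its stop while the gate is still shut. Keeping the bolt drawn back, swing the gate towards the robot until its free edge stands about a hand's width (9 cm) from the post, and finish there holding on to the bolt: do not let go, since both bolt and gate spring back. Leave everything else on the bench where it is.

Things in the scene. Friction and masses are not known exactly. Their poses are not given: they have to be found in the camera images.
- fence: low wooden guard fence fixed on the bench, 530 mm long: two posts 200 mm high with a mesh gate between. Origin: centre of its underside; z up; y runs along it from the keeper post (y -172 to -122 mm, x -30 to +10 mm) to the hinge post (y 124 to 174 mm); x points to the face that bears the bolt, away from the robot.
- gate: the gate: wooden frame with steel mesh, 20 mm thick, 232 mm wide, its top edge 185 mm above the bench. Origin on its upright hinge axis (fence x 0, y +120 mm) at bench height; its axes agree with the fence's while shut, and its free edge lies 236 mm along its -y.
- bolt: sprung barrel bolt on the gate's +x face, 0.2 to 0.45 kg: steel rod 11 mm thick along the gate's y with a round collar head at its -y end and an upright red grip (14 mm along y, 20 mm along x) spanning 40 to 95 mm above the rod, its top 60 mm above the gate's top edge, with free space around. Origin: rod axis under the grip, 150 mm above the bench at the start, gate frame x 28, y -175 mm.
- bolt_grip (a point): point in the middle of the red grip, 75 mm above the rod's axis and 20 mm below the grip's top (225 mm above the bench at the start); moves with the bolt. Axes as the gate's.
- bolt_head (a point): centre of the bolt's collar head (28 mm across, 12 mm thick), 97 mm along -y from the bolt's origin. Sagged, the collar reaches 6.5 mm below the top of the keeper's lip and hangs 4 mm behind it (on its -y side): it must rise at least 7 mm (10 to 15 mm is safe) before it can be drawn more than 4 mm.
- keeper_lip (a point): middle of the top of the keeper's bent-up lip (painted yellow, 28 mm long in x, 8 mm thick in y), on the keeper post's +x face, 142.5 mm above the bench. The keeper is an aluminium cradle, open at the top, in which the collar hangs behind (on the -y side of) this lip.
- gate_hinge (a point): point on the gate's upright hinge axis, at the height of the gate's top edge (185 mm)
- gate_edge (a point): top corner of the gate's free edge, 236 mm from the hinge axis
- gate_swing (a joint): gate angle, rad: 0 shut, growing as the free edge swings to the fence's -x side, towards the robot (clockwise from above); stop at 1.2. A spring shuts it (0.25 N m at 0, 0.5 N m at 0.5 rad). Until the bolt is drawn 36 mm its head bears on the post and the gate swings no more than about 0.02 rad.
- bolt_draw (a joint): how far the bolt is drawn back along +y (towards the hinge), m: 0 shot into the keeper, 0.050 at its stop. A spring shoots it back (3 N at 0, 6 N at the stop).
- bolt_lift (a joint): how far the bolt is lifted in its tall worn guides, m: 0 sagged, 0.020 at most; it drops by its weight.
- spray_can: green spray can with a paper band, 54 mm across, 150 mm tall, standing on the far side of the fence; bystander. Origin: centre of its underside
- screw_jar: glass jar with a yellow cap, 60 mm across, 75 mm tall, on the far side of the fence; bystander. Origin: centre of its underside
- spanner: steel spanner, 160 mm long, lying flat on the far side of the fence; bystander. Origin: on its underside at mid-length
- offcut: wooden offcut 100 x 45 x 30 mm, lying flat on the robot's side, to its right; bystander. Origin: centre of its underside
- screwdriver: screwdriver with an orange handle, 190 mm long, lying at the left; bystander. Origin: on its underside at mid-length
- tape_roll: blue roll of tape, 90 mm across, 30 mm high, lying flat at the left; bystander. Origin: centre of its underside
- bit_case: flat red case 110 x 70 x 28 mm, lying at the right; bystander. Origin: centre of its underside

How it is judged (in metres and radians):
On the way:
1. the bolt is drawn back to its stop (at least 44 of 50 mm) while the gate is still shut (under 0.1 rad) (value of joint bolt_draw above 0.044 m and value of joint gate_swing below 0.1 rad), for 0.1 s.
At the end, for the whole second after the job is handed in: the gripper's fingers still hold the bolt (over 2 N), the bolt is drawn back at least 40 of its 50 mm, and the gate stands still, open 0.25 to 0.55 rad (its free edge about 6 to 13 cm from where it shuts); every bystander is within 30 mm of where it was (value of joint gate_swing between 0.25 and 0.55 rad and value of joint bolt_draw above 0.04 m and contact force between bolt and the fingers above 2 N and velocity of joint gate_swing between -0.05 and 0.05 rad/s and distance of each of spray_can, screw_jar, spanner, offcut, screwdriver, tape_roll, bit_case from where it was at the start of the episode below 0.03 m); the arm keeps its last pose, push and grip.
It fails at once if a bystander is shoved 30 mm or more, or knocked over (distance of any of spray_can, screw_jar, spanner, offcut, screwdriver, tape_roll, bit_case from where it was at the start of the episode above 0.03 m or angle between any of spray_can, screw_jar's own z axis and vertical above 0.6 rad).
It also fails if it takes over 38 s, if anything falls off the work surface, if the arm or the gripper's body presses on something with over 40 N, if the wrist force passes 120 N, or if a joint passes its speed limit or range.

## Working session

There is one attempt and no reset: what is moved stays moved. The work goes in short steps, Python scripts to look and compute and a tool call to move; the robot and the scene stay as the last step left them, time stands still between calls to the robot, and variables do not carry over. Pictures are saved under pics/ and viewed, and the job is handed in when it is done.

Besides the shell and the picture viewer there is one more tool, called after ">>>" by a JSON object that holds its "method" and its "body", one argument or row to a line. carry_out: Moves the arm, as the interface text tells. Shift numbers are shares of 500 mm and turn numbers shares of 2 pi rad, none past 1 either way. Its arguments: {"type":"object","properties":{"rows":{"type":"array","items":{"type":"array","items":{"type":"number"}}},"hand":{"type":"number"}},"required":["rows"]}

```bash
ls; mkdir -p pics
python3 - <<'E'
from bench import *
import cv2,numpy as np
o=get_obs()
for k in o: print(k,o[k])
for n in ["side","top","wrist"]:
    d=get_image(n); cv2.imwrite(f"pics/{n}0.png",d["img"]); np.savez(f"pics/{n}0.npz",**{k:d[k] for k in d})
    print(n,np.array(d["mtx"]).tolist(),np.ravel(d["rvec"]),np.ravel(d["tvec"]))
E
```

```text
pics
time 0.0
joints [-1.17979889  0.62935014  0.03847329  1.51836944 -0.02701332  0.9962912
 -0.02002551]
qvel [ 0.00044322  0.00033256 -0.00080875 -0.00044267 -0.00076458 -0.00129048
 -0.00036681]
joint_torque [ 8.17827149e-04 -5.63409483e+01  1.22654133e+00 -1.93439180e+01
  1.10016941e-02  1.06204598e-02  1.05047772e-05]
eef_pos [286.42921323 582.83964409 252.38655358]
orientation [3.14156005e+00 1.89896440e-03 1.11394071e+00]
ft_force [ 0.24096877 -0.68943807  0.49915321]
torque [-0.02465331 -0.00364624 -0.02480075]
width 85.52731628443809
side [[465.6778271933428, 0.0, 321.50768461154155], [0.0, 465.6778271933428, 194.49492919177126], [0.0, 0.0, 1.0]] [ 2.29710255 -0.06020079  0.03437803] [-567.21682314  113.7593122  1493.62469678]
top [[458.6215248785448, 0.0, 320.90298445802586], [0.0, 458.6215248785448, 194.9216613833151], [0.0, 0.0, 1.0]] [ 2.20369957 -2.01119544  0.21709094] [ -52.46721524  571.982467   1483.32921413]
wrist [[309.70691628693146, 0.0, 315.38774465725714], [0.0, 309.70691628693146, 198.22011585135417], [0.0, 0.0, 1.0]] [-2.46199771 -1.53369862 -0.21059928] [-649.55279632  -34.83154931  378.4509473 ]
```

View pics/side0.png

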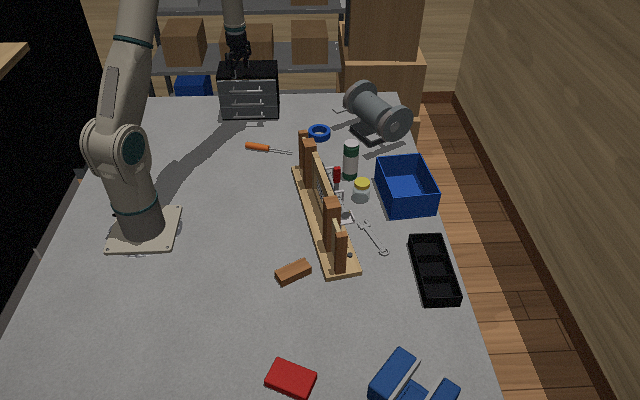

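View pics/top0.png

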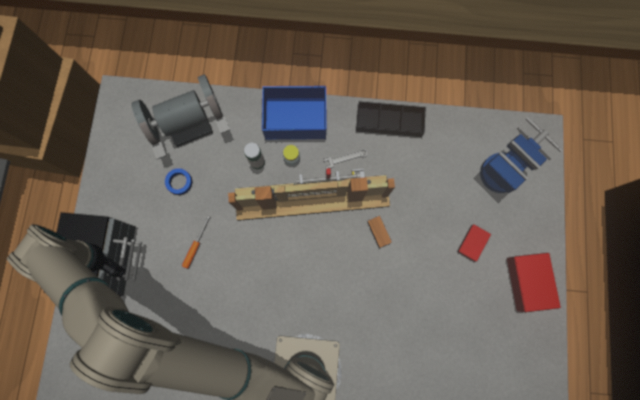

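View pics/wrist0.png

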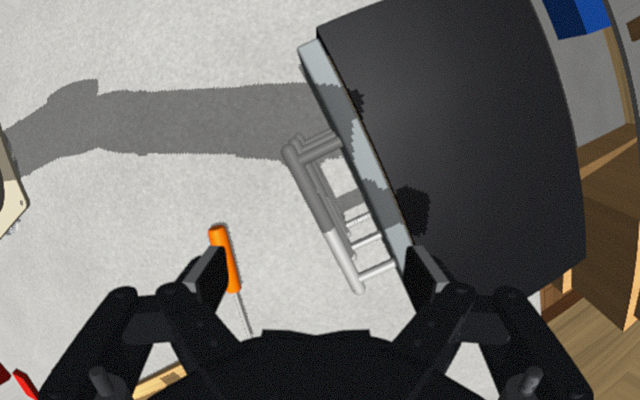

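The side view shows the red grip at about (337,174), just right of the gate. In the top view it is at about (328,173). The fence runs roughly along world y. Next I'll measure these points.

```bash
cat > h.py <<'E'
import cv2,numpy as np
def load(f): return dict(np.load(f))
def cloud(d):
    K=d["mtx"];R=cv2.Rodrigues(d["rvec"])[0];t=d["tvec"].reshape(3)
    z=d["range_z"];v,u=np.mgrid[:400,:640]
    p=np.stack([(u-K[0,2])/K[0,0]*z,(v-K[1,2])/K[1,1]*z,z],-1)
    w=(p-t)@R
    w[z<=0]=np.nan
    return w
def masks(d):
    h=cv2.cvtColor(d["img"],cv2.COLOR_BGR2HSV)
    red=((h[...,0]<6)|(h[...,0]>174))&(h[...,1]>150)&(h[...,2]>60)
    yel=(h[...,0]>22)&(h[...,0]<35)&(h[...,1]>130)&(h[...,2]>90)
    return red,yel
E
python3 - <<'E'
from h import *
np.set_printoptions(precision=1,suppress=True)
for n in ["side","top"]:
    d=load(f"pics/{n}0.npz");w=cloud(d)
    for nm,m in zip(["red","yel"],masks(d)):
        k,l,s,c=cv2.connectedComponentsWithStats(m.astype(np.uint8))
        for i in range(1,k):
            if s[i,4]>=4:
                p=w[l==i];p=p[~np.isnan(p[:,0])]
                if len(p): print(n,nm,s[i],c[i],"med",np.median(p,0),"min",p.min(0),"max",p.max(0))
    # fence: wood top points
    z=w[...,2]
    for lo,hi in [(175,192),(193,206)]:
        m=(z>lo)&(z<hi)&(w[...,0]>400)&(w[...,0]<750)&(abs(w[...,1])<400)
        p=w[m]; 
        if len(p)>5:
            r=cv2.minAreaRect(p[:,:2].astype(np.float32)); print(n,lo,hi,len(p),r, p.min(0),p.max(0))
    c=d["img"]
    x0,y0=(270,120) if n=="side" else (220,140)
    cv2.imwrite(f"pics/{n}0c.png",cv2.resize(c[y0:y0+170 if n=='side' else y0+90,x0:x0+180],None,fx=4,fy=4,interpolation=cv2.INTER_CUBIC)[:600])
E
```

```text
side red [333 166   8  17  99] [336.5 174.3] med [608.8 -21.8 225.8] min [599.4 -27.6 193.3] max [619.4 -11.  249.9]
side red [ 264  357   53   43 1429] [289.9 378.6] med [ 464.3 -535.5   27.9] min [ 403.  -584.7    1.6] max [ 526.2 -477.5   34.1]
side yel [354 177  16  10 124] [361.9 181.6] med [709.6 117.6  75.6] min [682.9  92.8  67.7] max [734.1 142.1  80.9]
side 175 192 640 ((577.63818359375, 33.24214172363281), (72.36820983886719, 523.9462890625), 10.483470916748047) [ 501.3 -227.1  175.1] [628.  290.7 191.9]
side 193 206 365 ((574.5942993164062, 31.93316650390625), (66.74613189697266, 348.18878173828125), 10.539289474487305) [ 513.2 -143.8  193.3] [617.8 203.8 205.5]
top red [327 169   3   5  13] [328.  171.3] med [608.4 -17.1 243.1] min [604.2 -20.6 237.9] max [618.  -13.9 252.8]
top red [460 226  30  34 574] [474.2 242.5] med [ 465.9 -528.5   28.1] min [ 409.5 -577.2   18.6] max [ 521.9 -480.3   38.4]
top red [ 515  254   45   57 1913] [536.5 282.1] med [ 349.4 -717.4   70. ] min [ 259.1 -789.2   58.7] max [ 444.6 -646.1   80.9]
top yel [284 146  14  13 147] [290.5 152.2] med [709.2 116.2  75. ] min [687.   93.4  65.2] max [733.1 138.6  83.6]
top 175 192 720 ((580.3568115234375, 33.256561279296875), (72.36383819580078, 517.8987426757812), 10.498496055603027) [ 504.  -226.1  175.1] [630.2 286.6 192. ]
top 193 206 421 ((576.4232788085938, 33.88822937011719), (65.86154174804688, 345.81134033203125), 10.59786319732666) [ 514.6 -141.5  193. ] [617.8 205.2 205.9]
```

View pics/side0c.png

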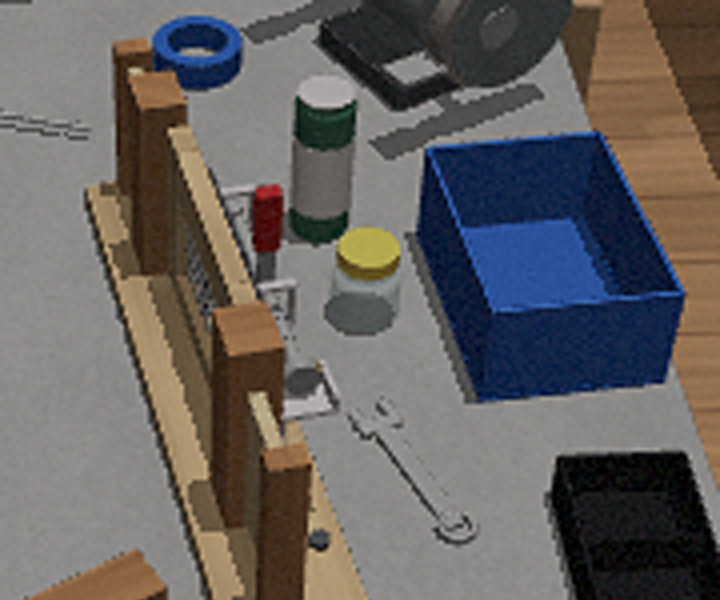

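View pics/top0c.png

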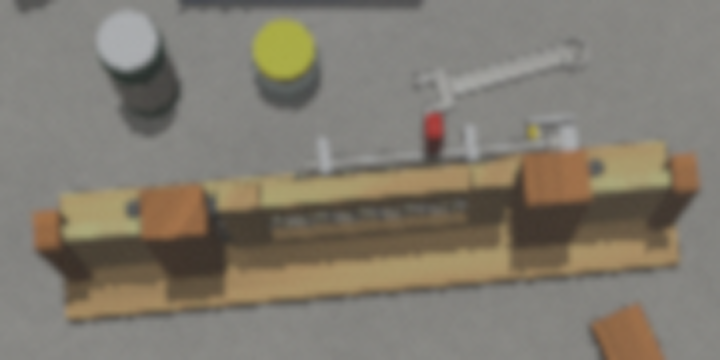

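Run:
```python
from h import *
np.set_printoptions(precision=1,suppress=True)
for n in ["side","top"]:
    d=load(f"pics/{n}0.npz");w=cloud(d)
    a=np.deg2rad(10.5);ex=np.array([np.cos(a),np.sin(a)]);ey=np.array([-np.sin(a),np.cos(a)])
    m=(w[...,2]>197)&(w[...,2]<208)&(w[...,0]>400)&(w[...,0]<750)&(abs(w[...,1])<400)
    k,l,s,c=cv2.connectedComponentsWithStats(m.astype(np.uint8))
    for i in range(1,k):
        if s[i,4]<8: continue
        p=w[l==i]; q=np.stack([p[:,:2]@ex,p[:,:2]@ey],1)
        print(n,s[i],"fx",np.percentile(q[:,0],[2,50,98]),"fy",np.percentile(q[:,1],[2,50,98]),"xy",p.mean(0))
    R=cv2.Rodrigues(d["rvec"])[0]; print("cam",-R.T@d["tvec"].reshape(3))
    red=masks(d)[0]; red[:, :]&=(w[...,0]>590)&(w[...,1]>-60)
    p=w[red]; q=np.stack([p[:,:2]@ex,p[:,:2]@ey,p[:,2]],1); print("grip fence axes",np.percentile(q,[5,50,95],axis=0))
```

```text
side [302 137  15  12 118] fx [538.6 557.6 577.1] fy [48.6 73.1 99.2] xy [535.  174.2 200.8]
side [333 177   7   5  21] fx [586.3 594.4 603.9] fy [-135.5 -131.9 -124.3] xy [607.9 -21.  202.5]
side [323 195  18  15 189] fx [538.5 558.  577.7] fy [-244.7 -220.7 -193.3] xy [ 588.8 -115.1  200.6]
cam [  503.6 -1069.7  1080.6]
grip fence axes [[ 587.6 -136.6  197.2]
 [ 594.9 -132.7  225.8]
 [ 603.  -126.2  246.1]]
top [350 177  18  14 176] fx [541.7 562.5 580.2] fy [-243.6 -219.  -195.3] xy [ 591.9 -113.2  200.8]
top [254 186  17  14 167] fx [541.4 561.4 579.8] fy [52.  76.1 99.4] xy [537.5 176.7 200.5]
cam [ 255.   -20.5 1569.9]
grip fence axes [[ 591.  -130.9  239.7]
 [ 595.5 -128.1  243.1]
 [ 601.1 -124.7  251. ]]
```

Posts, gate and grip agree with the given sizes. The fence yaw is 10.55°, the grip is at about (610, -17, 225) and the hinge is at about (551, 150). I'll rise and turn the tool first so the jaws lie along the bolt.

>>> {"method": "carry_out", "body": {
  "rows": [
    [0,0,-0.06,0,0,-0.017],
    [0,0,-0.06,0,0,-0.017],
    [0,0,-0.06,0,0,-0.017],
    [0,0,0,0,0,-0.017],
    [0,0,0,0,0,-0.017],
    [0,0,0,0,0,-0.017]
  ],
  "hand": 1
}}

```text
time: 0.65
eef_pos: [286.7, 583.4, 343.8]
orientation: [3.141, -0.001, 1.76]
ft_force: [0.3, -0.3, 0.9]
width: 85.4
```

>>> {"method": "carry_out", "body": {
  "rows": [
    [-0.03,0.01,0,0,0,0],
    [-0.06,0.02,0,0,0,0],
    [-0.06,0.02,0,0,0,0],
    [-0.06,0.02,0,0,0,0],
    [-0.06,0.02,0,0,0,0],
    [-0.06,0.02,0,0,0,0],
    [-0.06,0.02,0,0,0,0],
    [-0.06,0.02,0,0,0,0]
  ]
}}

```text
time: 1.32
eef_pos: [402.0, 374.3, 343.1]
orientation: [-3.141, 0.0, 1.755]
ft_force: [-0.2, 0.3, 0.2]
width: 85.4
```

>>> {"method": "carry_out", "body": {
  "rows": [
    [-0.06,0.02,0,0,0,0],
    [-0.06,0.02,0,0,0,0],
    [-0.06,0.02,0,0,0,0],
    [-0.06,0.02,0,0,0,0],
    [-0.06,0.02,0,0,0,0],
    [-0.06,0.02,0,0,0,0],
    [-0.06,0.02,0,0,0,0],
    [-0.06,0.02,0,0,0,0]
  ]
}}

```text
time: 1.98
eef_pos: [524.5, 153.1, 343.2]
orientation: [-3.141, -0.0, 1.755]
ft_force: [-0.9, 0.5, -0.4]
width: 85.3
```

>>> {"method": "carry_out", "body": {
  "rows": [
    [-0.06,0.02,0,0,0,0],
    [-0.06,0.02,0,0,0,0],
    [-0.06,0.02,0,0,0,0],
    [-0.06,0.02,0,0,0,0],
    [-0.06,0.02,0,0,0,0],
    [-0.04,0.01,0,0,0,0],
    [0,0,0,0,0,0]
  ]
}}

```text
time: 2.57
eef_pos: [610.6, -9.2, 342.6]
orientation: [-3.141, 0.004, 1.747]
ft_force: [-0.2, -1.1, -0.4]
width: 85.7
```

Run:
```python
from bench import *
from h import *
np.set_printoptions(precision=1,suppress=True)
o=get_obs();print(o["eef_pos"],o["orientation"])
for n in ["side","top","wrist"]:
    d=get_image(n); np.savez(f"pics/{n}1.npz",**d)
    c=d["img"]
    if n=="side": c=cv2.resize(c[90:290,250:430],None,fx=3,fy=3)
    cv2.imwrite(f"pics/{n}1.png",c)
    m=masks(d)[0]
    if n=="side":
        w=cloud(d);m&=(w[...,0]>580)&(w[...,1]>-60)&(w[...,1]<50);p=w[m]
        print(len(p),np.median(p,0),p.min(0),p.max(0))
    if n=="wrist":
        k,l,s,c=cv2.connectedComponentsWithStats(m.astype(np.uint8))
        K=d["mtx"];R=cv2.Rodrigues(d["rvec"])[0];t=d["tvec"].reshape(3);cam=-R.T@t
        print("cam",cam)
        for i in range(1,k):
            if s[i,4]<30: continue
            print(s[i],c[i], np.median(d["range_z"][l==i]))
            v,u=np.nonzero(l==i)
            x=(u-K[0,2])/K[0,0];y=(v-K[1,2])/K[1,1];th=np.hypot(x,y);
            dirs=np.stack([np.sin(th)*x/th,np.sin(th)*y/th,np.cos(th)],-1)
            z=d["range_z"][l==i]
            p=(dirs/dirs[:,2:]*z[:,None]-t)@R; p=p[z>0]
            if len(p): print(np.median(p,0),np.percentile(p,[3,97],axis=0))
```

```text
[610.6  -9.2 342.6] [-3.1  0.   1.7]
96 [609.5 -21.9 224.2] [601.3 -28.2 191.4] [619.2 -11.2 247.3]
cam [541.5 -15.5 463.4]
[  0   4  16  33 304] [ 5.3 20.4] 313.05737
[ 402.3 -664.6   64.4] [[ 366.8 -716.3   52.7]
 [ 429.1 -643.9   69.8]]
[  33   17   44   62 1258] [52.2 46.4] 373.76306
[ 463.9 -521.8   27.3] [[ 413.8 -565.7   22.2]
 [ 514.8 -482.6   29.1]]
[290 178  18  39 517] [298.4 199.2] 228.79955
[605.3 -16.1 244.4] [[598.8 -22.  205.7]
 [616.6 -10.3 245.9]]
```

View pics/wrist1.png

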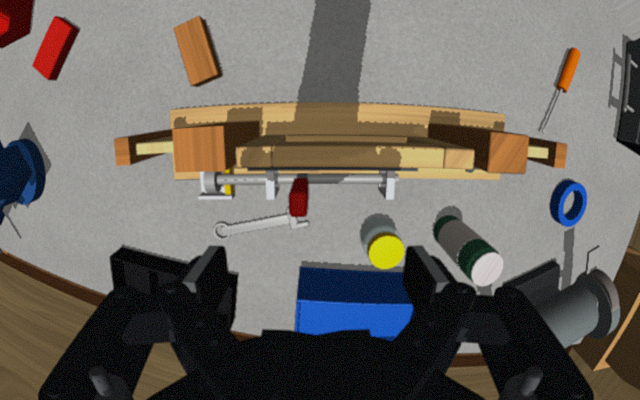

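View pics/side1.png

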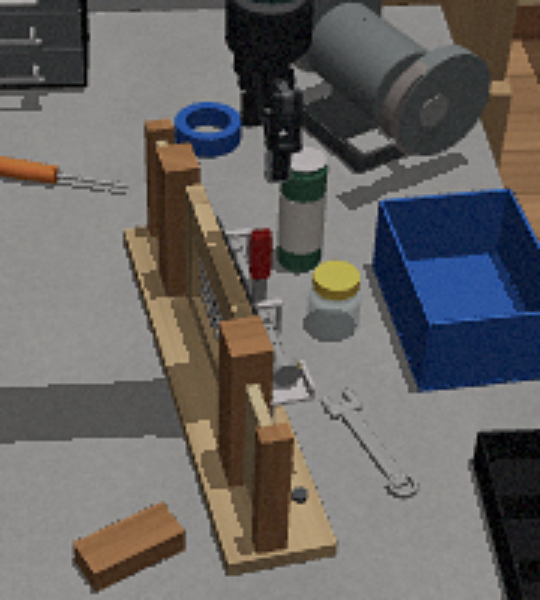

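Run:
```python
from h import *
np.set_printoptions(precision=1,suppress=True)
d=load("pics/wrist1.npz");K=d["mtx"];R=cv2.Rodrigues(d["rvec"])[0];t=d["tvec"].reshape(3)
v,u=np.mgrid[:400,:640];x=(u-K[0,2])/K[0,0];y=(v-K[1,2])/K[1,1];th=np.hypot(x,y)
k=np.tan(th)/th; z=d["range_z"]
w=(np.stack([x*k*z,y*k*z,z],-1)-t)@R
m=masks(d)[0]&(w[...,2]>240)&(w[...,0]>590)
p=w[m];print(len(p),p.mean(0));r=cv2.minAreaRect(p[:,:2].astype(np.float32));print(r,np.percentile(p,[1,99],axis=0))
# gripper tip pixels: nearby depth
g=(z>0)&(z<250)&(w[...,2]>250);p=w[g];print("low z of gripper",p[:,2].min())
```

```text
411 [607.7 -16.  244.5]
((608.4273681640625, -15.90036678314209), (18.946056365966797, 11.943561553955078), 8.971495628356934) [[598.9 -22.6 241.3]
 [617.3  -9.7 246.2]]
low z of gripper 332.71007059556115
```

The wrist view shows the grip top at about (299,190), the yellow lip at (228,182), and the path down clear. I'll align over the grip and go down.

>>> {"method": "carry_out", "body": {
  "rows": [
    [-0.014,-0.005,0,0,0,0],
    [0,0,0.03,0,0,0],
    [0,0,0.04,0,0,0],
    [0,0,0.04,0,0,0],
    [0,0,0.04,0,0,0],
    [0,0,0.04,0,0,0],
    [0,0,0.03,0,0,0],
    [0,0,0,0,0,0]
  ]
}}

```text
time: 3.38
eef_pos: [605.6, -8.8, 230.3]
orientation: [-3.135, -0.001, 1.757]
ft_force: [-0.9, 0.2, -0.4]
width: 85.7
```

Run:
```python
from bench import *
from h import *
o=get_obs();print(o["eef_pos"],o["orientation"],o["ft_force"],o["joints"])
for n in ["side","wrist"]:
    d=get_image(n); c=d["img"]
    if n=="side": c=cv2.resize(c[120:240,280:400],None,fx=5,fy=5)
    cv2.imwrite(f"pics/{n}2.png",c)
```

```text
[605.61871218  -8.76061466 230.29204715] [-3.13527244e+00 -1.46623003e-03  1.75691039e+00] [-0.92073308  0.17384671 -0.43960872] [-3.12917836e-02  5.91174146e-01 -5.00875650e-04  1.66618491e+00
 -2.54148373e-04  8.90704195e-01  1.72536693e+00]
```

View pics/side2.png

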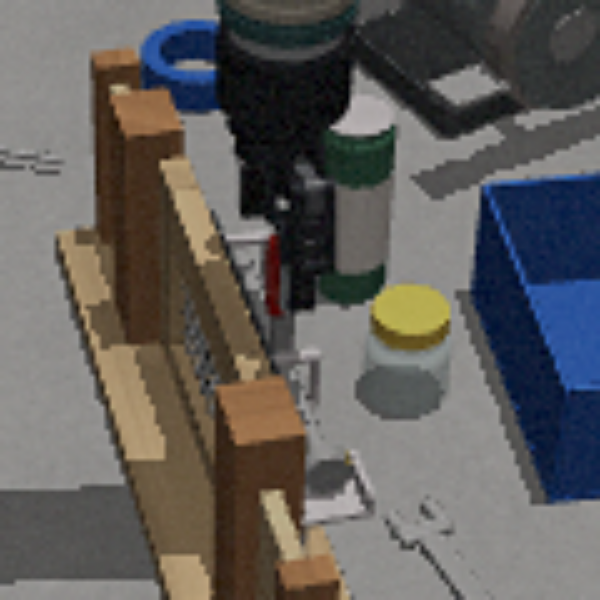

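View pics/wrist2.png

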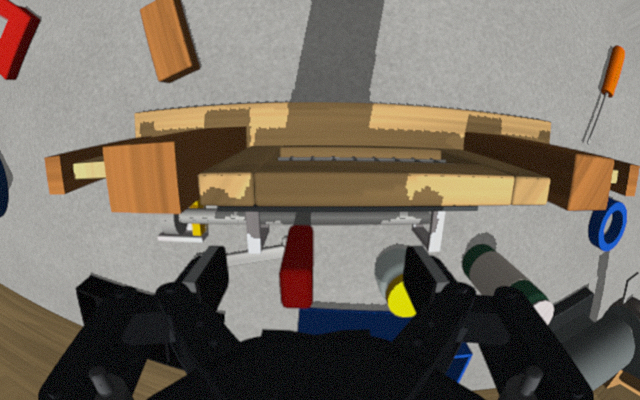

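The grip sits left of the middle between the pads, at pixel (298,265) against 315. That agrees with the measured offset of about 8 mm, so I'll centre on it.

>>> {"method": "carry_out", "body": {
  "rows": [
    [-0.01,0.002,0.002,0,0,0],
    [-0.006,0.002,0.002,0,0,0],
    [0,0,0,0,0,0],
    [0,0,0,0,0,0]
  ]
}}

```text
time: 3.82
eef_pos: [612.0, -17.9, 232.0]
orientation: [3.14, 0.0, 1.754]
ft_force: [0.0, 0.7, -0.4]
width: 85.4
```

Run:
```python
from bench import *
from h import *
o=get_obs();print(o["eef_pos"],o["orientation"],o["qvel"])
d=get_image("wrist"); cv2.imwrite("pics/wrist3.png",d["img"])
o=get_obs();print(o["eef_pos"],o["orientation"])
```

```text
[612.047585   -17.86246727 231.99338525] [3.14039093e+00 3.95275813e-04 1.75401401e+00] [-0.00507302  0.00129388 -0.0072848   0.00801594 -0.00155347 -0.0019097
 -0.00332111]
[611.86402338 -17.5147258  231.8269332 ] [3.14074143e+00 8.75977998e-05 1.75442315e+00]
```

View pics/wrist3.png

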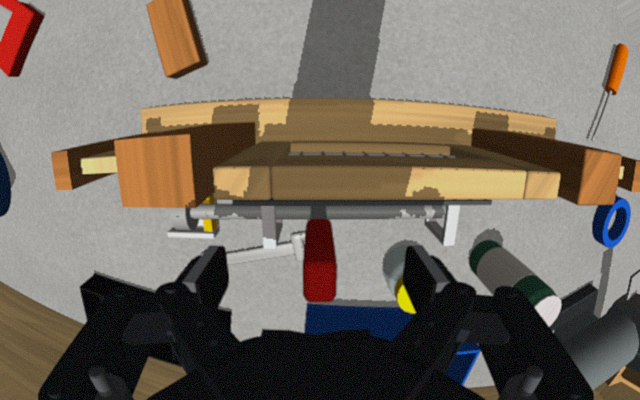

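The grip is now centred, at pixel (319,262). After a small correction I'll close.

>>> {"method": "carry_out", "body": {
  "rows": [
    [0,-0.004,0.006,0,0,0],
    [0,0,0,0,0,0],
    [0,0,0,0,0,0]
  ]
}}

```text
time: 4.12
eef_pos: [609.3, -17.5, 228.1]
orientation: [-3.141, -0.0, 1.755]
ft_force: [-0.3, -0.1, -0.5]
width: 85.8
```

>>> {"method": "carry_out", "body": {
  "rows": [
    [0,0,0,0,0,0],
    [0,0,0,0,0,0],
    [0,0,0,0,0,0],
    [0,0,0,0,0,0],
    [0,0,0,0,0,0],
    [0,0,0,0,0,0],
    [0,0,0,0,0,0],
    [0,0,0,0,0,0]
  ],
  "hand": 0
}}

```text
time: 4.78
eef_pos: [609.6, -16.8, 228.4]
orientation: [3.142, -0.001, 1.756]
ft_force: [-0.3, 3.3, 2.0]
width: 14.0
```

>>> {"method": "carry_out", "body": {
  "rows": [
    [0,0,0,0,0,0],
    [0,0,0,0,0,0],
    [0,0,0,0,0,0],
    [0,0,0,0,0,0]
  ]
}}

```text
time: 5.12
eef_pos: [609.6, -16.8, 228.4]
orientation: [3.142, -0.001, 1.755]
ft_force: [-2.1, 3.9, 3.4]
width: 13.3
```

The opening is 13.3 to 14 mm, which matches the grip's 14 mm. Now the 12 mm lift.

>>> {"method": "carry_out", "body": {
  "rows": [
    [0,0,-0.006,0,0,0],
    [0,0,-0.006,0,0,0],
    [0,0,-0.006,0,0,0],
    [0,0,-0.006,0,0,0],
    [0,0,0,0,0,0],
    [0,0,0,0,0,0]
  ]
}}

```text
time: 5.62
eef_pos: [609.4, -16.9, 239.9]
orientation: [-3.141, -0.001, 1.755]
ft_force: [-0.2, 4.6, -3.5]
width: 13.3
```

Run:
```python
from bench import *
from h import *
o=get_obs();print(o["eef_pos"],o["ft_force"],o["torque"],o["width"])
d=get_image("wrist"); cv2.imwrite("pics/wrist4.png",d["img"])
d=get_image("side"); cv2.imwrite("pics/side4.png",cv2.resize(d["img"][140:240,290:390],None,fx=6,fy=6))
```

```text
[609.3726443  -16.86455405 239.91203558] [-0.16597824  4.58199959 -3.48254821] [ 0.86668876 -0.07339721 -0.06070774] 13.34238030582839
```

View pics/wrist4.png

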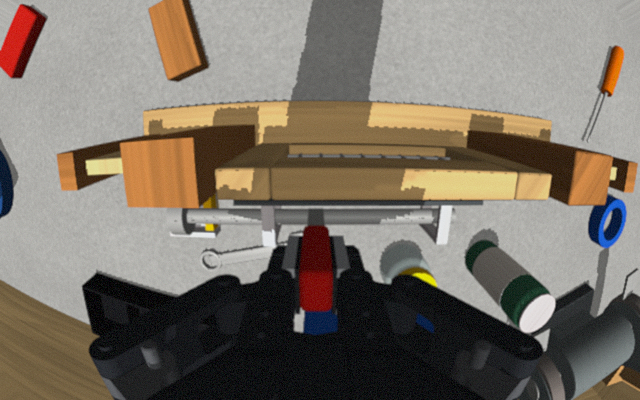

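View pics/side4.png

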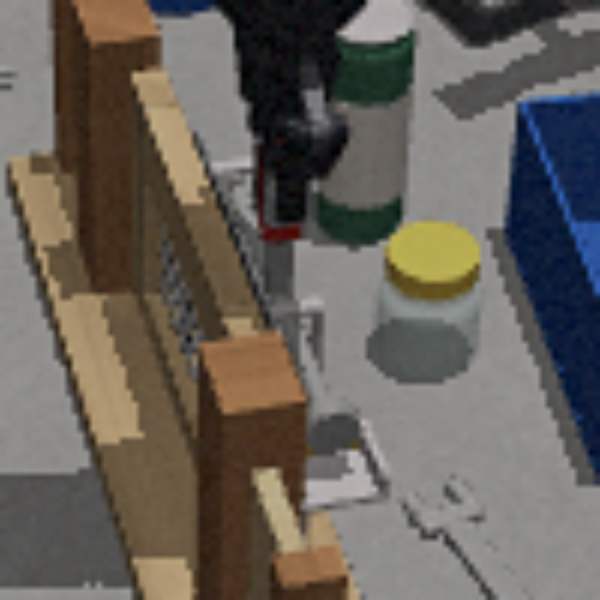

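The collar has risen clear: the wrench reads about 3.5 N of weight, and the side view at (335,430) shows it above the yellow lip. I'll pull along +y.

>>> {"method": "carry_out", "body": {
  "rows": [
    [0.006,0,-0.001,0,0,0],
    [0.01,0,-0.001,0,0,0],
    [0.012,0,0,0,0,0],
    [0.012,0,0,0,0,0],
    [0.012,0,0,0,0,0],
    [0.012,0,0,0,0,0],
    [0.012,0,0,0,0,0],
    [0.012,0,0,0,0,0]
  ]
}}

```text
time: 6.38
eef_pos: [601.7, 25.1, 241.4]
orientation: [3.141, 0.002, 1.754]
ft_force: [1.8, -5.6, -3.8]
width: 13.0
```

>>> {"method": "carry_out", "body": {
  "rows": [
    [0.006,0,0,0,0,0],
    [0.004,0,0,0,0,0],
    [0,0,0,0,0,0],
    [0,0,0,0,0,0]
  ]
}}

```text
time: 6.72
eef_pos: [600.8, 29.9, 241.4]
orientation: [3.141, 0.002, 1.755]
ft_force: [2.4, -4.7, -4.1]
width: 13.5
```

Run:
```python
from bench import *
from h import *
o=get_obs();print(o["eef_pos"],o["orientation"],o["ft_force"],o["torque"],o["width"])
a=np.deg2rad(10.55);e=np.array([-np.sin(a),np.cos(a)]);ex=np.array([np.cos(a),np.sin(a)])
dd=np.array(o["eef_pos"][:2])-np.array([609.4,-16.9]); print("draw",dd@e,"lat",dd@ex,"f",np.array(o["ft_force"][:2])@e,np.array(o["ft_force"][:2])@ex)
d=get_image("wrist"); cv2.imwrite("pics/wrist5.png",d["img"])
```

```text
[600.78955145  29.89590136 241.3787347 ] [3.14138361e+00 1.62372782e-03 1.75471404e+00] [ 2.37089117 -4.68741179 -4.13373536] [-0.97933592 -0.46475899  0.04199487] 13.457693325603634
draw 47.58135739769488 lat 0.1031324840791843 f -5.042268231417581 1.4725777841286296
```

View pics/wrist5.png

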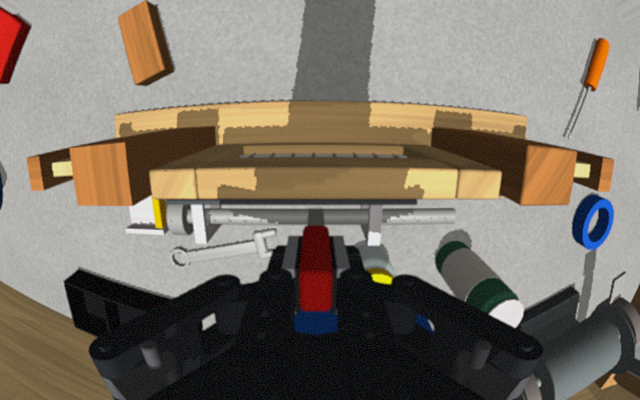

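The collar at (180,218) is now on the near side of the yellow lip at (158,213), and the draw is about 47.6 mm. I'll nudge on to feel the stop.

>>> {"method": "carry_out", "body": {
  "rows": [
    [0.003,0,0,0,0,0],
    [0.003,0,0,0,0,0],
    [0,0,0,0,0,0],
    [0,0,0,0,0,0]
  ]
}}

```text
time: 7.1
eef_pos: [600.3, 32.5, 241.4]
orientation: [3.141, 0.002, 1.754]
ft_force: [2.8, -5.0, -4.0]
width: 13.4
```

>>> {"method": "carry_out", "body": {
  "rows": [
    [0.003,0,0,0,0,0],
    [0.003,0,0,0,0,0],
    [0,0,0,0,0,0]
  ]
}}

```text
time: 7.35
eef_pos: [600.2, 32.7, 241.5]
orientation: [3.141, 0.005, 1.753]
ft_force: [3.7, -10.3, -4.5]
width: 13.4
```

The stop is felt: the force rose to 10 N with no further motion, and the TCP draw is about 50 mm. From the hinge, the TCP measures (27, -124.5) in fence axes, against (28, -125) expected. I'll swing the gate as a rigid turn about the hinge, in two halves.

>>> {"method": "carry_out", "body": {
  "rows": [
    [-0.0013,-0.0063,0,0,0,0.004],
    [-0.0013,-0.0063,0,0,0,0.004],
    [-0.0013,-0.0063,0,0,0,0.004],
    [-0.0013,-0.0063,0,0,0,0.004],
    [-0.0013,-0.0063,0,0,0,0.004],
    [-0.0013,-0.0063,0,0,0,0.004],
    [-0.0013,-0.0063,0,0,0,0.004],
    [-0.0013,-0.0063,0,0,0,0.004]
  ]
}}

```text
time: 8.02
eef_pos: [575.7, 25.0, 241.6]
orientation: [3.14, 0.005, 1.55]
ft_force: [3.5, -11.3, -3.9]
width: 13.2
```

```bash
cat > chk.py <<'E'
from bench import *
from h import *
def chk():
    o=get_obs();print(o["time"],o["eef_pos"],o["orientation"],o["ft_force"],o["width"])
    r=np.array(o["eef_pos"][:2])-np.array([550.8,150.1]); a=np.deg2rad(10.55)
    th=1.755-o["orientation"][2]; b=a-th
    q=[r@[np.cos(b),np.sin(b)],r@[-np.sin(b),np.cos(b)]]
    f=np.array(o["ft_force"][:2])
    print("theta",th,"tcp in gate",q,"f gate",f@[np.cos(b),np.sin(b)],f@[-np.sin(b),np.cos(b)])
E
python3 -c "
from chk import *
chk()
d=get_image('wrist'); cv2.imwrite('pics/wrist6.png',d['img']);chk()"
```

```text
8.0167 [575.66093205  24.98105287 241.59170034] [3.13964198 0.00497636 1.55042089] [  3.46694775 -11.3066695   -3.93926381] 13.221767653945257
theta 0.20457910947548075 tcp in gate [np.float64(27.413848379638143), np.float64(-124.58450060425437)] f gate 3.6973929847947984 -11.23342276826154
8.0667 [574.94279789  24.82713988 241.57567451] [3.14053346 0.0050227  1.54859884] [  4.38947272 -10.48214696  -4.72065782] 13.230771107297015
theta 0.20640115674491666 tcp in gate [np.float64(26.926272694243885), np.float64(-124.70421008333803)] f gate 4.621791187905314 -10.381807257248271
```

View pics/wrist6.png

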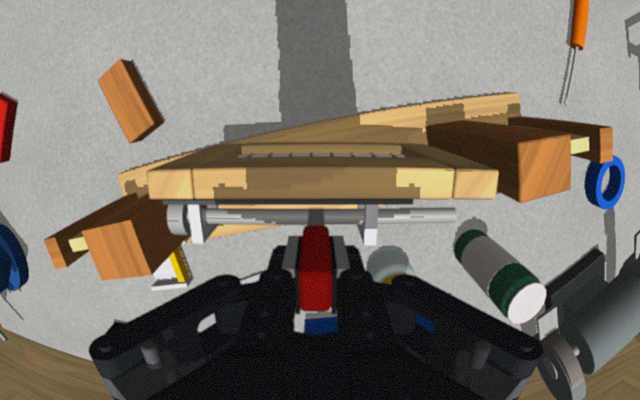

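The gate has swung with the gripper, to about 0.205 rad. In the picture the keeper post at (125,245) is left behind while the bolt keeps its place in the gate. Second half now.

>>> {"method": "carry_out", "body": {
  "rows": [
    [-0.0013,-0.0063,0,0,0,0.004],
    [-0.0013,-0.0063,0,0,0,0.004],
    [-0.0013,-0.0063,0,0,0,0.004],
    [-0.0013,-0.0063,0,0,0,0.004],
    [-0.0013,-0.0063,0,0,0,0.004],
    [-0.0013,-0.0063,0,0,0,0.004],
    [-0.0013,-0.0063,0,0,0,0.004],
    [-0.0013,-0.0063,0,0,0,0.004]
  ]
}}

```text
time: 8.73
eef_pos: [549.8, 22.4, 241.6]
orientation: [3.139, 0.005, 1.349]
ft_force: [3.3, -12.3, -4.2]
width: 13.2
```

>>> {"method": "carry_out", "body": {
  "rows": [
    [0,0,0,0,0,0],
    [0,0,0,0,0,0],
    [0,0,0,0,0,0],
    [0,0,0,0,0,0],
    [0,0,0,0,0,0],
    [0,0,0,0,0,0]
  ]
}}

```text
time: 9.23
eef_pos: [549.9, 22.4, 241.5]
orientation: [3.139, 0.005, 1.35]
ft_force: [2.9, -11.3, -3.7]
width: 13.5
```

```bash
python3 -c "
from chk import *
chk()
for n in ['wrist','top','side']:
    d=get_image(n); np.savez(f'pics/{n}7.npz',**d); cv2.imwrite(f'pics/{n}7.png',d['img'])
    if n=='top': cv2.imwrite('pics/top7.png',cv2.resize(d['img'][120:240,150:350],None,fx=4,fy=4))
chk()
w=cloud(load('pics/top7.npz')); m=(w[...,2]>178)&(w[...,2]<190)&(w[...,0]>460)&(w[...,0]<620)&(w[...,1]>-100)&(w[...,1]<150)
p=w[m]; l=cv2.fitLine(p[:,:2].astype(np.float32),cv2.DIST_HUBER,0,.01,.01).ravel(); print(len(p),l)
print('gate angle from depth', np.arctan2(-l[0],l[1]) if l[1]>0 else np.arctan2(l[0],-l[1]), 'fence yaw',np.deg2rad(10.55))
"
```

```text
9.2333 [549.85745243  22.3831226  241.54561799] [3.13939819 0.00459056 1.34994938] [  2.86808973 -11.34623294  -3.7292128 ] 13.547629576882567
theta 0.4050506193564214 tcp in gate [np.float64(27.066419746393862), np.float64(-124.81946198888669)] f gate 5.284637584725843 -10.442008726689014
9.3833 [549.85551165  22.40752796 241.57613331] [3.1393621  0.00455708 1.34996169] [  2.70698403 -11.13247188  -3.63053303] 13.563274217288871
theta 0.4050383127844599 tcp in gate [np.float64(27.057642484791327), np.float64(-124.79640803295304)] f gate 5.08048035981138 -10.268807721680474
247 [1.9861209e-01 9.8007816e-01 5.2387042e+02 1.1137252e+01]
gate angle from depth -0.1999416 fence yaw 0.18413223608540177
```

View pics/wrist7.png

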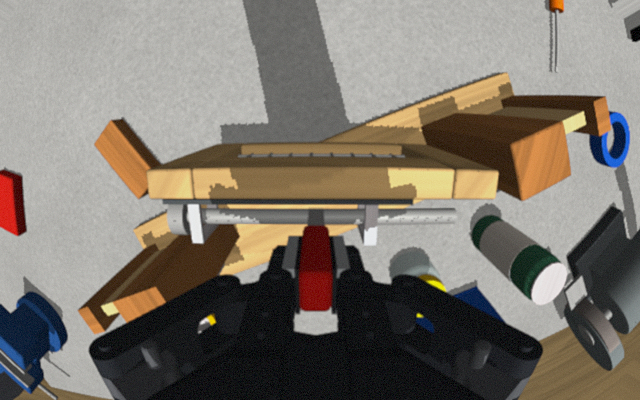

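View pics/side7.png

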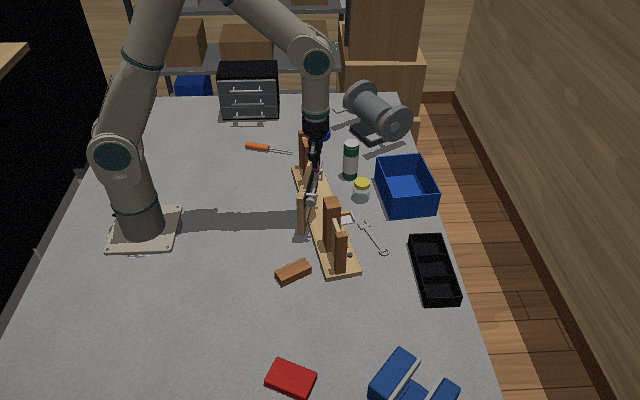

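The gate is open about 0.38 rad by depth and 0.405 rad by TCP yaw, and it is still. The bolt is at its stop, and the bystanders look undisturbed. Handing in.

```bash
python3 -c "
from bench import *
print(hand_in())"
```

```text
the job is handed in; nothing more can be done
None
```

I gripped the red grip, lifted the bolt about 12 mm clear of the yellow lip, and drew it to its stop with the gate still shut. I then swung the gate open about the hinge and handed in at about 9.4 s, still holding the bolt. `hand_in()` gave no verdict, so the outcome below rests on my own checks.

- **Draw:** before the swing the gripper had moved about 50 mm along the bolt. The last nudge raised the pull to about 10 N with almost no further motion, so I took that as the stop. At the end the gripper was still at its drawn-back place relative to the gate (-124.8 mm along it, against -125 mm expected at the stop). It was still pulling about 10 N against the stop.
- **Gate angle:** 0.405 rad from the gripper's yaw and about 0.384 rad from a line fitted to the gate's top edge in the depth image. They differ by 0.02 rad, and both are well inside 0.25–0.55. The pose held steady over the last 0.6 s.
- **Grip:** the fingers stood 13.5 mm apart on the 14 mm grip, holding throughout.
- **Bystanders:** those I could see in the final pictures looked to be where they started. I did this check by eye and measured no distances; the gripper partly hid some in those views, such as the jar and the tape roll.

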